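# Close the filler of a hydraulic power pack with its bayonet cap

## Task

Close the oil filler on top of the red power pack with its yellow bayonet cap: bring the cap's lugs into the slots of the filler neck (which may lie at any angle, so feel or look for them), press it down against the sprung seal, turn it clockwise (seen from above) a quarter turn to its stop, and let go so that it stays locked, fully home. Leave the other things on the tray where they are.

Things in the scene. Friction and masses are not known exactly. Their poses are not given: they have to be found in the camera images.
- cap_wing (a point): Middle of the upright wing grip of the loose yellow filler cap, which stands on the tray among the parts: a bar 50 mm long (x), 14 mm thick (y, the way to pinch it), 28 mm high. It stands on a disc 68 mm across and 10 mm thick, whose top lies 14 mm below this point. z is the cap's axis, up; a half turn about it gives the same cap. Cap about 0.1 to 0.2 kg.
- cap: The same cap; origin at the centre of its foot, 50 mm below the wing's middle. A black plug 35 mm across (lowest 7 mm tapered to 27 mm) runs from foot to disc (26 to 36 mm up). Two steel lugs stick out of it in line with the wing (along x, both ways): 50 mm over their tips, 15 mm wide, 6 mm thick, their undersides 8 mm above the foot. The wing's top is 64 mm up.
- filler_mouth (a point): Centre of the mouth of the filler neck (fixed steel tube, 66 mm across) on the pack's lid, on its vertical axis, level with the top of the orange seal ring (65 mm outside, 57 mm inside) when nothing presses it; 37 mm above the lid. Axes are the pack's, not the slots'. Wing middle above this point: 33 mm lugs on the tongues, 24 mm dropped in the slots, 18 mm locked.
- filler_slots (a point): On the neck's axis, 9 mm below the mouth: level top of two aluminium tongues around a hole 38 mm wide, with two opposite slots for the lugs. The slots lie at ANY angle round the axis; no reading gives it (these axes are the pack's): look from above, or rest the lugs on the tongues, pressing lightly, and turn (a quarter turn either way at most) till they drop, within 4 to 8 degrees of the slots.
- seal (a joint): How far the sprung seal ring on the neck is pressed down, in m: 0 free, 0.0075 at most. It gives from 3 N on, then 1.2 N per mm. Lugs pass under the tongues at 0.003 to 0.004. From the slots the cap turns only clockwise seen from above; a ramp draws it down to 0.006 (10 N) at the firm stop, 88 degrees on. Let go unturned, it springs up to 0.
- pack: Red hydraulic power pack, fixed; origin at the centre of its underside. Tank 200 mm (x) by 320 mm (y), lid 140 mm up. The filler's axis stands 90 mm from the origin along -y. Motor, terminal box and valve block stand on the lid from y = 30 to 145 mm, up to 285 mm above the underside; apart from the neck nothing over 5 mm high stands within 110 mm of the filler's axis.
- gear: Bystander: steel gear lying flat, 84 mm in diameter, hub 28 mm wide and 30 mm high. Origin under its centre.
- bush: Bystander: brass bush standing on end, 48 mm in diameter, 36 mm high. Origin under its centre.
- coupling: Bystander: aluminium claw coupling half, 60 mm in diameter, 36 mm high. Origin under its centre.
- spray_can: Bystander: standing spray can, 65 mm in diameter, 190 mm high, at the back of the tray. Origin under its centre.
- wrench: Bystander: steel wrench, 190 mm, lying at the right edge of the tray.
- screwdriver: Bystander: red screwdriver, 200 mm, lying at the near right of the tray.
- squeezer: Bystander: red hydraulic squeezing tool with steel jaws, 270 mm long, lying at the back right of the tray.
Things that resemble listed ones, but are neither listed nor needed, are in the scene too. Leave any turquoise look-alike of the cap alone.

How it is judged:
By the outcome, as a careful person would: the job done as asked, in the order asked, and still so for the second after the job is handed in, with the robot touching nothing.
It also fails if it takes over 72 s, if anything falls off the work surface, if the arm or the gripper's body presses on something with over 40 N, if the wrist force passes 120 N, or if a joint passes its speed limit or range.

## Robot

A 6-joint arm with a two-finger parallel gripper is mounted at the origin on the work surface. World frame = base frame: x ahead of the robot, y to its left, z up, the work surface at z = 0. Lengths are in mm, angles in rad, forces in N, time in s.
With the tool pointing down it reaches from about 275 to 750 mm from the base axis. Payload 10.2 kg.
Tool frame: the origin (TCP) lies at the very end of the fingers, on their centre line; the grasp point (between the pads) lies ctrl.grip_depth behind it (ctrl.grip_depth is the distance from the TCP to the grasp point, in mm); z points along the fingers, y is the direction in which the jaws open and shut (so a half turn about z gives the same grasp; the last joint's range is limited). The gripper opens to 85 mm and grips with 20 to 120 N. Pads are 22 mm wide; open, the fingers measure 114 mm over their backs; the gripper's body (76 mm by 85 mm) begins 54 mm behind the grasp point. The pads swing forward as they close: fully open they stand 13 mm farther back than shut.
Start: joints at [1.011, 0.313, 1.498, -0, 1.331, -0.223], TCP at [173.509, 495.506, 231.294] pointing down, gripper open.
Joint ranges: [-2.94, 2.94], [-0.97, 2.17], [0.19, 2.56], [-1.23, 4.37], [0.02, 3.11], [-2.88, 2.88]. Speed limits (rad/s): [2.39, 2.39, 3.01, 3.14, 3.14, 3.14].

## Interface

Orientations are given as a unit quaternion [w, x, y, z].
In Python, from rig import telemetry, eyes, ctrl, nets gives the robot as it stands. The module is installed in compiled form; this text tells all that it offers.
- The arm moves only by the tool drive_tool, never from a script. Its argument "series" is text: rows parted by semicolons, each of 7 numbers parted by spaces: the shift along the tool's x, y, z normalised to -1 to 1, where 1 is 0.12 m, then the turn, a rotation vector about the tool's x, y, z normalised to -1 to 1, where 1 is 0.5 rad, then the opening, from 0 (shut) to 1 (fully open). In form: tx ty tz wx wy wz hand; .... A call has 1 to 20 rows; each row is the pose to reach, as a shift and turn from the pose measured when the call began, along the tool's axes at that moment; what a row does not reach only later rows make up. A row lasts 1/10 s, in which the tool goes at most 50 mm and 8.59 degrees, less where a joint would pass 70% of its speed; a pose out of reach is approached as far as the arm can. A call with a number of a shift or a turn outside -1 to 1 is refused whole. A call with a gripper value outside its range is refused whole. The fingers move at their own pace and stop on an object; "newtons" is the grip in N (left out, the last holds). Time passes only in rows, so rows that repeat a pose let the fingers close. It gives the time, the measured TCP pose, the force and the opening at its end, in the units of the state.
- telemetry.sense(): the state, without advancing time (a new reading comes with each control period).
- eyes.capture(name): name is "scene" or "top"; returns a dict with "frame" (420x560x3 uint8, red, green, blue), "fx", "fy", "cx", "cy" (pixels), "D" ([k1, k2, p1, p2, k3] as OpenCV has them; the pictures are not rectified), "view" (4x4, takes a point from world to camera coordinates). Camera axes: x right, y up, looking along -z (the intrinsics and any distortion apply to the point x, -y, -z); pixel columns grow to the right and rows downward; lengths in mm; the calibration is good to about 2 mm. A picture is of the moment at which its call begins. There is no depth.
- ctrl.finish_job(): hands the job in, once; it reports no verdict.
Trained networks look in a picture, given as the dict that the camera call returned (one of the last four; its "shot" number tells which), for a name from the list of things; names that differ only in an ending like _2 or _b are one class to them, and where a whole thing is asked for, a point or a joint stands for the part that bears it (a point fixed in the world has none). Each returns a list of dicts, best first, with "confidence" (0 to 1); they miss things now and then, are a little off and sometimes report something else, mostly with a low value. They report only what shows in the picture. A call takes as long as a camera call. They do not tell look-alikes from the thing itself.
- nets.spot_in(name, picture): "rect" ([left, top, right, bottom] in pixels, round what is visible of it).
The state is a dict: "time_s": time; "joints": joint angles; "dq": joint speeds; "tau": joint torques, N m; "eef_pos": TCP position; "ee_rot": TCP orientation; "force": force on the tool from outside, world axes, zero at the start; "wrist_torque": the same for the moment, N m; "grip_width": opening from 0.0 (shut) to 1.0 (fully open).
Only numpy, scipy, OpenCV 4.12 (cv2) and the standard library are available. Lean on these libraries where they do the work, as an engineer would, in place of code of your own. Each camera call takes 0.05 s, during which the arm holds its last target. There are 200 camera calls.

## Working session

There is one attempt and no reset: what is moved stays moved. The work goes in short steps, Python scripts to look and compute and a tool call to move; the robot and the scene stay as the last step left them, time stands still between calls to the robot, and variables do not carry over. Pictures are saved under pics/ and viewed, about 8 in all and at most 12, crops included, and the job is handed in when it is done.

Besides the shell and the picture viewer there is one more tool, called after "Request:" as name(argument=value, ...), one argument or row to a line, values as JSON. drive_tool: Moves the arm, as the interface text tells. Scaled input: -1 to 1 covers 0.12 m each way for a shift and 0.5 rad each way for a turn. Its arguments: {"type":"object","properties":{"series":{"type":"string"},"newtons":{"type":"number"}},"required":["series"]}

```bash
mkdir -p pics; ls; python3 - <<'E'
from rig import telemetry, eyes, ctrl, nets
import cv2,numpy as np
print(ctrl.grip_depth, telemetry.sense())
out=[]
for n in("scene","top"):
    p=eyes.capture(n)
    print(n,p["fx"],p["fy"],p["cx"],p["cy"],p["D"],np.round(p["view"],4).tolist())
    cv2.imwrite(f"pics/{n}0.png",p["frame"][:,:,::-1])
    for k in("cap_wing","cap","filler_mouth","pack","gear","spray_can"):
        print(k,[(np.round(d["rect"]).tolist(),round(d["confidence"],2)) for d in nets.spot_in(k,p)][:4])
E
```

```text
pics
18.700000000000003 {'time_s': 0.0, 'joints': array([ 1.01061579e+00,  3.13406774e-01,  1.49845574e+00, -3.53361706e-05,
        1.33101865e+00, -2.23376251e-01]), 'dq': array([-0.00020475,  0.00100839,  0.00060034, -0.0004785 ,  0.00169768,
        0.00049107]), 'tau': array([-1.95848996e-03, -4.12260461e+01, -2.59742063e+01, -3.55708244e-04,
        4.13622693e-03,  5.98865981e-06]), 'eef_pos': array([173.35819312, 495.26413075, 230.75017875]), 'ee_rot': array([-2.30137647e-04,  1.67603130e-01,  9.85854338e-01, -6.01992401e-04]), 'force': array([-0.28049965,  0.80719748,  0.58477295]), 'wrist_torque': array([0.03082459, 0.00401879, 0.04689012]), 'grip_width': 1.0005288586810053}
scene 415.1665034378336 415.1665034378336 276.71305289748784 207.2385468589957 [-0.01374368  0.          0.          0.          0.        ] [[-0.7093, 0.7049, -0.0053, 415.9875], [-0.3778, -0.3737, 0.8471, 26.9163], [0.5952, 0.6028, 0.5314, -1236.7355], [0.0, 0.0, 0.0, 1.0]]
cap_wing [([268.0, 160.0, 285.0, 180.0], 0.83)]
cap [([224.0, 198.0, 247.0, 220.0], 0.92), ([261.0, 158.0, 288.0, 183.0], 0.7)]
f
[... 230 characters left out ...]
426.3262177562169 426.3262177562169 281.14178857541737 208.27817768113263 [0.03672365 0.         0.         0.         0.        ] [[-0.0756, -0.9971, -0.0003, -67.1399], [0.9727, -0.0738, 0.2198, -528.8158], [-0.2192, 0.0163, 0.9755, -1214.8788], [0.0, 0.0, 0.0, 1.0]]
cap_wing [([372.0, 298.0, 398.0, 322.0], 0.93), ([334.0, 220.0, 354.0, 240.0], 0.88)]
cap [([375.0, 295.0, 396.0, 320.0], 0.86), ([334.0, 220.0, 356.0, 242.0], 0.57)]
filler_mouth [([102.0, 136.0, 230.0, 231.0], 0.71)]
pack [([102.0, 136.0, 235.0, 227.0], 0.87)]
gear [([336.0, 165.0, 365.0, 190.0], 0.66), ([334.0, 219.0, 355.0, 242.0], 0.39)]
spray_can [([264.0, 98.0, 281.0, 141.0], 0.94), ([290.0, 179.0, 308.0, 202.0], 0.41)]
```

```bash
python3 - <<'E'
import cv2,numpy as np
t=cv2.imread("pics/top0.png");s=cv2.imread("pics/scene0.png")
cv2.imwrite("pics/v1.png",cv2.resize(t[80:380,80:480],None,fx=2,fy=2,interpolation=cv2.INTER_CUBIC))
cv2.imwrite("pics/v2.png",cv2.resize(s[120:420,120:520],None,fx=2,fy=2,interpolation=cv2.INTER_CUBIC))
E
```

```text
(no output)
```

View pics/v1.png

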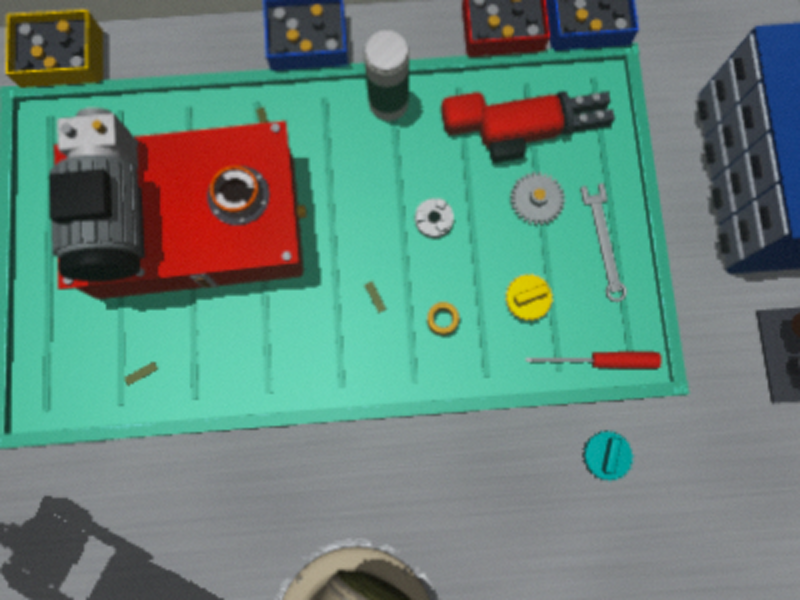

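View pics/v2.png

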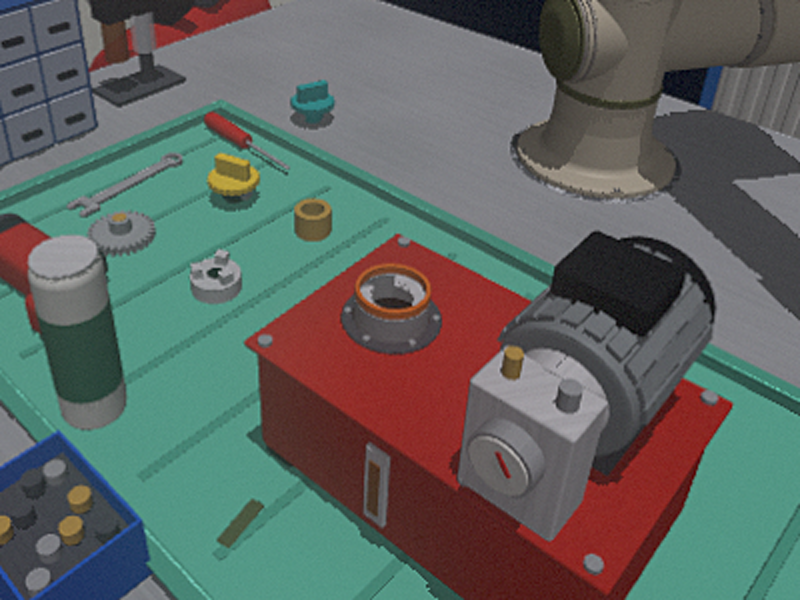

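The look-alikes in the top view are the yellow cap at full-frame pixel (345,228) and the turquoise one at (384,307), outside the tray. The brass bush at (302,239) and the orange-ringed filler mouth at (198,175) could also be confused. I choose the yellow cap. Next: a close crop, and a silhouette fit in both views.

```bash
cat > h.py <<'E'
import cv2,numpy as np
from scipy.optimize import minimize
def project(p,P):
    P=np.atleast_2d(np.asarray(P,float)); c=P@p["view"][:3,:3].T+p["view"][:3,3]
    K=np.array([[p["fx"],0,p["cx"]],[0,p["fy"],p["cy"]],[0,0,1]])
    return cv2.projectPoints(c*[1,-1,-1],np.zeros(3),np.zeros(3),K,np.array(p["D"],float))[0][:,0]
a=np.linspace(0,2*np.pi,60,endpoint=False)
def ring(c,r,z): return np.c_[c[0]+r*np.cos(a),c[1]+r*np.sin(a),np.full(60,c[2]+z)]
def fill(m,pts,roi,S,v=255,hull=True):
    q=(pts-np.array(roi[:2])+.5)*S
    q=np.round(q).astype(np.int32)
    if hull:q=cv2.convexHull(q)
    cv2.fillPoly(m,[q],v)
def capmask(p,x,roi,S=8):          # x = wing middle x,y,z,yaw
    m=np.zeros(((roi[3]-roi[1])*S,(roi[2]-roi[0])*S),np.uint8)
    fill(m,project(p,np.r_[ring(x,34,-14),ring(x,34,-24)]),roi,S)
    c,s=np.cos(x[3]),np.sin(x[3])
    w=[[x[0]+c*u-s*v,x[1]+s*u+c*v,x[2]+z] for u in(-25,25) for v in(-7,7) for z in(-14,14)]
    fill(m,project(p,w),roi,S)
    return cv2.resize(m,(roi[2]-roi[0],roi[3]-roi[1]),interpolation=cv2.INTER_AREA)/255.
def seal(p,x,roi,S=8):
    m=np.zeros(((roi[3]-roi[1])*S,(roi[2]-roi[0])*S),np.uint8)
    fill(m,project(p,ring(x,32.5,0)),roi,S); fill(m,project(p,ring(x,28.5,0)),roi,S,0)
    return cv2.resize(m,(roi[2]-roi[0],roi[3]-roi[1]),interpolation=cv2.INTER_AREA)/255.
def ray(p,u):
    K=np.array([[p["fx"],0,p["cx"]],[0,p["fy"],p["cy"]],[0,0,1]])
    n=cv2.undistortPoints(np.array([[u]],float),K,np.array(p["D"],float))[0,0]
    R=p["view"][:3,:3]; return -R.T@p["view"][:3,3], R.T@np.array([n[0],-n[1],-1])
def tri(ps,us):
    A=np.zeros((3,3));b=np.zeros(3)
    for p,u in zip(ps,us):
        o,d=ray(p,u);d/=np.linalg.norm(d);M=np.eye(3)-np.outer(d,d);A+=M;b+=M@o
    return np.linalg.solve(A,b)
def hue(img,roi,lo,hi,s=110,v=60):
    h=cv2.cvtColor(img[roi[1]:roi[3],roi[0]:roi[2]],cv2.COLOR_RGB2HSV)
    return cv2.inRange(h,(lo,s,v),(hi,255,255))/255.
def fit(f,x0,step):
    return minimize(f,x0,method="Nelder-Mead",options=dict(initial_simplex=np.array([x0]+[np.array(x0)+np.eye(len(x0))[i]*step[i] for i in range(len(x0))]),xatol=.05,fatol=1e-3,maxiter=600))
E
python3 - <<'E'
from rig import eyes
from h import *
ps=[eyes.capture("scene"),eyes.capture("top")]
rs=[(220,190,255,230),(325,212,365,248)]
ms=[hue(p["frame"],r,20,34) for p,r in zip(ps,rs)]
cen=lambda m,r:np.array(np.nonzero(m)).mean(1)[::-1]+r[:2]
c=tri(ps,[cen(m,r) for m,r in zip(ms,rs)]);print("cap centroid",c,[m.sum() for m in ms])
best=None
for y in np.arange(0,3.1,.5):
    q=fit(lambda x:sum(np.abs(capmask(p,x,r)-m).sum() for p,r,m in zip(ps,rs,ms)),[*c[:2],c[2]+14,y],[5,5,5,.3])
    if best is None or q.fun<best.fun:best=q
    print(np.round(q.x,2),round(q.fun,1))
print("each cam residual",[np.abs(capmask(p,best.x,r)-m).sum() for p,r,m in zip(ps,rs,ms)])
rs2=[(285,240,350,300),(175,155,225,195)]
m2=[hue(p["frame"],r,3,16,120,80) for p,r in zip(ps,rs2)]
m2[1]=m2[1]
for i,m in enumerate(m2): cv2.imwrite(f"pics/m{i}.png",m*255)
c=tri(ps,[cen(m,r) for m,r in zip(m2,rs2)]);print("seal centroid",c,[m.sum() for m in m2])
q=fit(lambda x:sum(np.abs(seal(p,x,r)-m).sum() for p,r,m in zip(ps,rs2,m2)),c,[4,4,4]);print(q.x,q.fun)
print([seal(p,q.x,r).sum() for p,r in zip(ps,rs2)])
for i,(p,r) in enumerate([(ps[1],(325,212,365,248)),(ps[1],(172,148,228,202)),(ps[0],(285,240,350,300)),(ps[0],(215,185,260,230))]):
    k=cv2.resize(p["frame"][r[1]:r[3],r[0]:r[2],::-1],(400,300) ,interpolation=cv2.INTER_CUBIC)
    if i==0:o=np.zeros((600,800,3),np.uint8)
    o[(i//2)*300:(i//2)*300+300,(i%2)*400:(i%2)*400+400]=k
cv2.imwrite("pics/v3.png",o)
E
```

```text
cap centroid [ 451.21990169 -291.16618922   39.50640705] [np.float64(391.0), np.float64(402.0)]
[ 452.11 -290.01   55.42   -1.36] 66.4
[ 451.41 -291.18   54.67   -1.48] 58.4
[ 451.58 -290.98   54.6     1.68] 57.3
[ 451.46 -290.94   54.43    1.67] 57.6
[ 451.42 -291.21   54.03    1.68] 57.9
[ 451.35 -290.89   54.29    1.7 ] 58.2
[ 451.1  -291.02   54.36    1.68] 59.3
each cam residual [np.float64(37.94509803921569), np.float64(19.34901960784314)]
seal centroid [613.1787602  117.85294259 178.54202458] [np.float64(466.0), np.float64(211.0)]
[609.54068632 119.75268382 178.95212641] 411.92941176470583
[np.float64(173.6705882352941), np.float64(98.83529411764707)][ WARN:0@3.148] global loadsave.cpp:1063 imwrite_ Unsupported depth image for selected encoder is fallbacked to CV_8U.
```

View pics/v3.png

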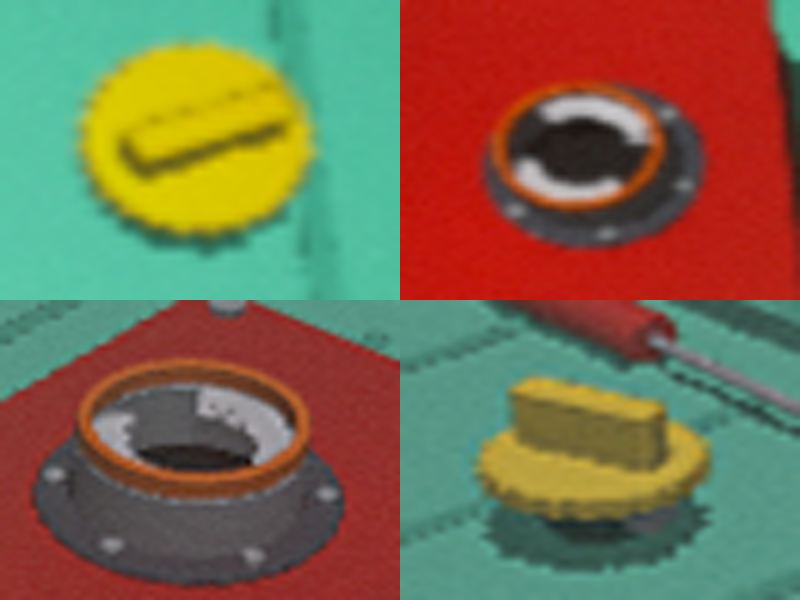

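Panel 1 shows the yellow cap with its wing running nearly along world y. Panels 2 and 3 show the orange ring, the white tongues, and dark slot gaps at about left and right in the top view. The cap's wing height of 54.5 means its foot is near z=4, so the mouth should be near 181. Next I refine the yaw, the mouth and the slot angle.

```bash
python3 - <<'E'
from rig import eyes
from h import *
ps=[eyes.capture("scene"),eyes.capture("top")]
rs=[(220,190,255,230),(325,212,365,248)]
ms=[hue(p["frame"],r,18,36,100,40) for p,r in zip(ps,rs)]
f=lambda x:sum(np.abs(capmask(p,x,r)-m).sum() for p,r,m in zip(ps,rs,ms))
for y in np.arange(1.45,2.0,.06):
    q=fit(lambda v:f([*v,y]),[451.4,-291,54.5],[3,3,3]);print(round(y,2),np.round(q.x,1),round(q.fun,1))
# seal: orange by hue
rs2=[(285,240,350,300),(175,155,225,195)]
for i,(p,r) in enumerate(zip(ps,rs2)):
    h=cv2.cvtColor(p["frame"][r[1]:r[3],r[0]:r[2]],cv2.COLOR_RGB2HSV);k=h[...,0][(h[...,1]>120)]
    print(np.bincount(k,minlength=30)[:25])
m2=[hue(p["frame"],r,6,16,120,80) for p,r in zip(ps,rs2)]
print([m.sum() for m in m2])
for n in(0,1):
    q=fit(lambda x:sum(np.abs(seal(ps[i],x,rs2[i])-m2[i]).sum() for i in ([0,1] if n==0 else [1])) if n==0 else np.abs(seal(ps[1],[*x,179.5],rs2[1])-m2[1]).sum(),[612,118,179][:3-n],[3,3,3][:3-n]);print(q.x,q.fun)
    if n==0:c=q.x
p=ps[1];z=c[2]-9
g=cv2.cvtColor(p["frame"],cv2.COLOR_RGB2GRAY).astype(np.float32)
for d in range(0,360,6):
    t=np.radians(d);v=[]
    for r in(21,23,25):
        u=project(p,[c[0]+r*np.cos(t),c[1]+r*np.sin(t),z])[0]
        v.append(int(cv2.remap(g,np.float32([[u[0]]]),np.float32([[u[1]]]),cv2.INTER_LINEAR)[0,0]))
    print(d,v,end=" | ")
E
```

```text
1.45 [ 451.8 -291.2   54.7] 63.5
1.51 [ 451.8 -290.9   54.9] 58.9
1.57 [ 451.8 -291.2   54.7] 54.8
1.63 [ 451.6 -291.1   54.5] 51.7
1.69 [ 451.4 -290.8   54.5] 51.4
1.75 [ 451.8 -290.9   54.6] 52.4
1.81 [ 451.7 -290.9   54.4] 53.9
1.87 [ 451.7 -291.    54.3] 56.0
1.93 [ 451.8 -290.9   54.2] 57.2
1.99 [ 451.7 -291.2   54.3] 59.5
[181 798 591  55  10  13   5   9  16  41 145 146  26   0   0   0   0   0
   0   0   0   0   0   0   0]
[ 16 299 914  32  12   8   5   2  20  25  52  56  11   0   0   0   0   0
   0   0   0   0   0   0   0]
[np.float64(383.0), np.float64(158.0)]
[609.51107635 119.55455709 178.54106346] 281.8
[609.35259483 119.38256956] 63.615686274509805
0 [169, 186, 186] | 6 [166, 185, 183] | 12 [164, 181, 183] | 18 [164, 180, 184] | 24 [160, 177, 181] | 30 [147, 157, 156] | 36 [102, 112, 108] | 42 [59, 63, 58] | 48 [44, 45, 45] | 54 [42, 44, 45] | 60 [42, 45, 46] | 66 [41, 44, 45] | 72 [39, 45, 46] | 78 [36, 42, 44] | 84 [37, 42, 45] | 90 [55, 59, 55] | 96 [92, 99, 85] | 102 [143, 153, 127] | 108 [172, 173, 157] | 114 [179, 185, 180] | 120 [175, 189, 184] | 126 [175, 188, 183] | 132 [173, 188, 183] | 138 [173, 188, 178] | 144 [177, 184, 176] | 150 [177, 188, 175] | 156 [180, 186, 175] | 162 [186, 181, 162] | 168 [186, 178, 153] | 174 [184, 176, 147] | 180 [183, 176, 148] | 186 [184, 175, 151] | 192 [177, 172, 148] | 198 [174, 173, 146] | 204 [176, 177, 151] | 210 [171, 163, 148] | 216 [128, 135, 114] | 222 [80, 78, 90] | 228 [48, 63, 80] | 234 [43, 53, 78] | 240 [41, 56, 78] | 246 [41, 53, 71] | 252 [42, 52, 75] | 258 [41, 51, 70] | 264 [38, 45, 58] | 270 [51, 56, 65] | 276 [91, 103, 108] | 282 [133, 142, 133] | 288 [149, 161, 148] | 294 [167, 176, 170] | 300 [168, 190, 188] | 306 [174, 191, 190] | 312 [172, 191, 187] | 318 [178, 190, 191] | 324 [183, 195, 190] | 330 [186, 196, 194] | 336 [190, 195, 187] | 342 [181, 193, 187] | 348 [176, 191, 189] | 354 [172, 188, 187] |
```

Slot edges at 36–98° and 219–277° put the slot axis at about 67.5°, and the wing yaw is about 97°. Both are consistent with the sizes given. Now the transit to the cap.

Request:
drive_tool(
  series="-0.8 -1 0 0 0 0 0.5; -0.8 -1 0 0 0 0 0.5; -0.8 -1 0 0 0 0 0.5; -0.8 -1 0 0 0 0 0.5; -0.8 -1 0 0 0 0 0.5",
  newtons=60,
)

```text
time_s: 1.4
eef_pos: [225.0, 350.1, 231.7]
ee_rot: [0.0, 0.169, 0.986, 0.0]
force: [0.7, -0.3, -0.5]
grip_width: 0.5
```

Request:
drive_tool(
  series="-0.8 -1 0 0 0 0 0.5; -0.8 -1 0 0 0 0 0.5; -0.8 -1 0 0 0 0 0.5; -0.8 -1 0 0 0 0 0.5; -0.8 -1 0 0 0 0 0.5",
)

```text
time_s: 1.9
eef_pos: [276.2, 205.1, 231.8]
ee_rot: [0.0, 0.17, 0.985, 0.001]
force: [-0.5, 0.2, -0.3]
grip_width: 0.499
```

Request:
drive_tool(
  series="-0.8 -1 0 0 0 0 0.5; -0.8 -1 0 0 0 0 0.5; -0.8 -1 0 0 0 0 0.5; -0.8 -1 0 0 0 0 0.5; -0.8 -1 0 0 0 0 0.5",
)

```text
time_s: 2.4
eef_pos: [326.9, 60.5, 231.6]
ee_rot: [0.0, 0.17, 0.985, 0.001]
force: [0.2, 0.8, -0.4]
grip_width: 0.503
```

Request:
drive_tool(
  series="-0.8 -1 0 0 0 0 0.5; -0.8 -1 0 0 0 0 0.5; -0.8 -1 0 0 0 0 0.5; -0.8 -1 0 0 0 0 0.5; -0.8 -1 0 0 0 0 0.5",
)

```text
time_s: 2.9
eef_pos: [377.8, -83.0, 231.0]
ee_rot: [-0.0, 0.169, 0.986, 0.001]
force: [-0.2, 0.3, 0.3]
grip_width: 0.501
```

Request:
drive_tool(
  series="-0.8 -1 0 0 0 0 0.5; -0.8 -1 0 0 0 0 0.5; -0.8 -1 0 0 0 0 0.5; -0.8 -1 0 0 0 0 0.5; -0.8 -1 0 0 0 0 0.5",
)

```text
time_s: 3.4
eef_pos: [429.2, -225.8, 230.1]
ee_rot: [-0.001, 0.168, 0.986, 0.002]
force: [-0.7, 0.3, -0.4]
grip_width: 0.5
```

Request:
drive_tool(
  series="-0.2 -0.2 0.5 0 0 0.5 0.5; -0.2 -0.2 0.5 0 0 1 0.5; -0.2 -0.2 0.5 0 0 1 0.5; -0.2 -0.2 0.5 0 0 1 0.5; -0.2 -0.2 0.5 0 0 1 0.5",
)

```text
time_s: 3.9
eef_pos: [444.4, -253.3, 170.4]
ee_rot: [-0.001, 0.405, 0.914, 0.002]
force: [-0.6, -0.0, -0.6]
grip_width: 0.502
```

Request:
drive_tool(
  series="0 0 0 0 0 0.5 0.5; 0 0 0 0 0 1 0.5; 0 0 0 0 0 1 0.5; 0 0 0 0 0 1 0.5; 0 0 0 0 0 1 0.5",
)

```text
time_s: 4.4
eef_pos: [444.8, -251.6, 171.0]
ee_rot: [-0.002, 0.617, 0.787, 0.002]
force: [1.4, 0.7, -0.2]
grip_width: 0.503
```

```bash
cat > s.py <<'E'
# usage: s.py [x y z yaw_deg]  -> state and the move needed in tool units
import sys,numpy as np
from rig import telemetry
from scipy.spatial.transform import Rotation as R
s=telemetry.sense();q=s["ee_rot"];r=R.from_quat([q[1],q[2],q[3],q[0]]);M=r.as_matrix()
print("t %.2f pos %s yaw %.1f tilt %s F %s T %s grip %.3f q6 %.2f"%(s["time_s"],np.round(s["eef_pos"],1),np.degrees(np.arctan2(M[1,0],M[0,0])),np.round(M[:2,2],3),np.round(s["force"],1),np.round(s["wrist_torque"],2),s["grip_width"],s["joints"][5]))
if len(sys.argv)>1:
    x,y,z,w=map(float,sys.argv[1:5]);t=np.radians(w)
    G=np.array([[np.cos(t),np.sin(t),0],[np.sin(t),-np.cos(t),0],[0,0,-1]])
    print("shift",np.round(M.T@(np.array([x,y,z])-s["eef_pos"])/120,3),"turn",np.round((r.inv()*R.from_matrix(G)).as_rotvec()/.5,3))
E
python3 s.py 451.6 -291 120 98
python3 - <<'E'
from rig import eyes
from h import *
ps=[eyes.capture("scene"),eyes.capture("top")]
rs2=[(285,240,350,300),(175,155,225,195)]
hm=[]
for p,r in zip(ps,rs2):
    m=(hue(p["frame"],r,6,16,120,80)*255).astype(np.uint8)
    n,l,st,_=cv2.connectedComponentsWithStats(m); k=1+np.argmax(st[1:,4]); m=(l==k).astype(np.uint8)
    c=cv2.convexHull(np.argwhere(m)[:,::-1].astype(np.int32)); o=np.zeros(m.shape); cv2.fillPoly(o,[c],1.); hm.append(o)
def f(x):
    t=0
    for p,r,m in zip(ps,rs2,hm):
        k=np.zeros((m.shape[0]*8,m.shape[1]*8),np.uint8); fill(k,project(p,np.r_[ring(x,32.5,0),ring(x,32.5,-abs(x[3]))]),r,8)
        t+=np.abs(cv2.resize(k,m.shape[::-1],interpolation=cv2.INTER_AREA)/255.-m).sum()
    return t
for h0 in(2,5,8):
    q=fit(f,[611,119,180,h0],[3,3,3,2]);print(q.x,q.fun)
E
```

```text
t 4.40 pos [ 444.8 -251.6  171. ] yaw 103.8 tilt [-0.001  0.004] F [ 1.4  0.7 -0.2] T [-0.05  0.05  0.  ] grip 0.503 q6 -0.99
shift [-0.335 -0.023  0.423] turn [ 0.001 -0.009  0.202]
[610.03807208 119.58927459 181.90878572   8.10946402] 60.02745098039216
[609.80088377 119.47719992 181.5364788    7.97052723] 61.76470588235294
[609.82630509 119.65496299 181.82911669   8.12863121] 60.76862745098039
```

The mouth fits at (610, 119.6, 181.7), against an expected z of about 181, so it agrees. Now above the cap, then down in stages.

Request:
drive_tool(
  series="-0.335 -0.02 0.42 0 0 0.2 0.5; -0.335 -0.02 0.42 0 0 0.2 0.5; -0.335 -0.02 0.42 0 0 0.2 0.5; -0.335 -0.02 0.42 0 0 0.2 0.5",
)

```text
time_s: 4.9
eef_pos: [452.1, -291.0, 121.0]
ee_rot: [-0.002, 0.655, 0.756, 0.002]
force: [-0.6, -0.0, 0.4]
grip_width: 0.501
```

```bash
python3 s.py 451.6 -291 44 98
python3 - <<'E'
from rig import eyes
import cv2,numpy as np
o=[]
for n,r in(("scene",(190,150,290,250)),("top",(300,180,400,280))):
    p=eyes.capture(n);o.append(cv2.resize(p["frame"][r[1]:r[3],r[0]:r[2],::-1],(400,400),interpolation=cv2.INTER_CUBIC))
cv2.imwrite("pics/v4.png",np.hstack(o))
E
```

```text
t 4.90 pos [ 452.1 -291.   121. ] yaw 98.2 tilt [-0.     0.004] F [-0.6 -0.   0.4] T [ 0.02  0.04 -0.  ] grip 0.501 q6 -0.94
shift [-0.002 -0.004  0.641] turn [ 0.001 -0.009  0.007]
```

View pics/v4.png

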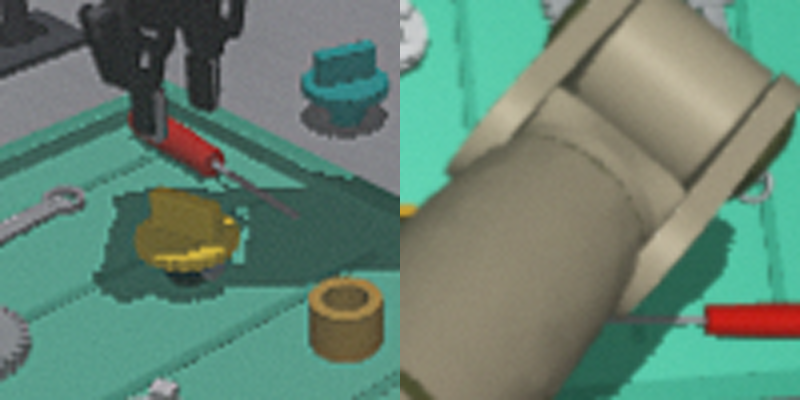

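The left panel shows the fingers straddling the yellow cap's wing from above. The turquoise look-alike is elsewhere, at the upper right. Descend and grip.

Request:
drive_tool(
  series="0 0 0.3 0 0 0 0.5; 0 0 0.5 0 0 0 0.5; 0 0 0.6 0 0 0 0.5; 0 0 0.63 0 0 0 0.5; 0 0 0.63 0 0 0 0.5; 0 0 0.63 0 0 0 0.5",
)

```text
time_s: 5.6
eef_pos: [452.9, -291.3, 47.2]
ee_rot: [0.0, 0.655, 0.756, 0.001]
force: [0.1, -0.9, 0.1]
grip_width: 0.502
```

Request:
drive_tool(
  series="0 0 0 0 0 0 0.3; 0 0 0 0 0 0 0.1; 0 0 0 0 0 0 0; 0 0 0 0 0 0 0; 0 0 0 0 0 0 0; 0 0 0 0 0 0 0; 0 0 0 0 0 0 0",
  newtons=60,
)

```text
time_s: 6.3
eef_pos: [453.3, -291.7, 48.1]
ee_rot: [0.001, 0.655, 0.756, 0.001]
force: [-1.1, 0.5, 6.0]
grip_width: 0.149
```

```bash
python3 s.py
```

```text
t 6.30 pos [ 453.3 -291.7   48.1] yaw 98.2 tilt [0.003 0.001] F [-1.1  0.5  6. ] T [ 0.08  0.21 -0.03] grip 0.149 q6 -0.94
```

Request:
drive_tool(
  series="0 0 -0.05 0 0 0 0; 0 0 -0.2 0 0 0 0; 0 0 -0.5 0 0 0 0; 0 0 -0.8 0 0 0 0; 0 0 -1 0 0 0 0; 0 0 -1 0 0 0 0; 0 0 -1 0 0 0 0; 0 0 -1 0 0 0 0",
  newtons=80,
)

```text
time_s: 7.1
eef_pos: [452.4, -291.3, 166.7]
ee_rot: [-0.0, 0.655, 0.756, 0.001]
force: [0.4, 0.5, -1.9]
grip_width: 0.142
```

```bash
python3 s.py
python3 - <<'E'
from rig import eyes
import cv2,numpy as np
o=[]
for n,r in(("scene",(190,110,290,210)),("top",(300,180,400,280))):
    p=eyes.capture(n);o.append(cv2.resize(p["frame"][r[1]:r[3],r[0]:r[2],::-1],(400,400),interpolation=cv2.INTER_CUBIC))
cv2.imwrite("pics/v5.png",np.hstack(o))
E
```

```text
t 7.10 pos [ 452.4 -291.3  166.7] yaw 98.2 tilt [0.001 0.002] F [ 0.4  0.5 -1.9] T [-0.    0.01  0.07] grip 0.142 q6 -0.94
```

View pics/v5.png

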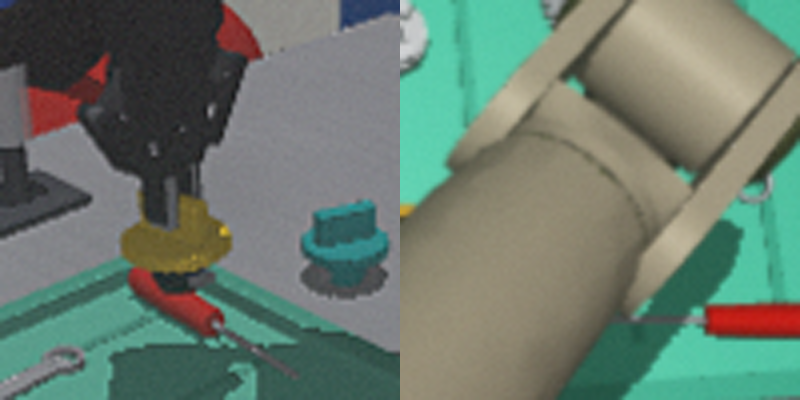

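The scene view shows the cap held level and upright between the fingers, weighing about 1.9 N. Carry it over the neck.

Request:
drive_tool(
  series="0 0 -0.4 0 0 0 0; 0.3 0.17 -0.8 0 0 0 0; 0.7 0.4 -0.85 0 0 0 0; 0.8 0.45 -0.85 0 0 0 0; 0.8 0.45 -0.85 0 0 0 0; 0.8 0.45 -0.85 0 0 0 0",
)

```text
time_s: 7.8
eef_pos: [492.1, -188.6, 268.5]
ee_rot: [-0.001, 0.654, 0.756, 0.001]
force: [-0.1, -0.8, -1.5]
grip_width: 0.141
```

Request:
drive_tool(
  series="0.3 0.17 0 0 0 0 0; 0.6 0.34 0 0 0 0 0; 0.8 0.45 0 0 0 0 0; 0.8 0.45 0 0 0 0 0; 0.8 0.45 0 0 0 0 0",
)

```text
time_s: 8.3
eef_pos: [531.5, -86.6, 268.0]
ee_rot: [-0.001, 0.654, 0.756, 0.001]
force: [0.3, -0.3, -1.0]
grip_width: 0.143
```

Request:
drive_tool(
  series="0.3 0.17 0 0 0 0 0; 0.6 0.34 0 0 0 0 0; 0.8 0.45 0 0 0 0 0; 0.8 0.45 0 0 0 0 0; 0.8 0.45 0 0 0 0 0",
)

```text
time_s: 8.8
eef_pos: [571.1, 14.8, 267.8]
ee_rot: [-0.001, 0.655, 0.756, 0.0]
force: [-0.1, 0.2, -1.8]
grip_width: 0.143
```

Request:
drive_tool(
  series="0.3 0.17 0 0 0 0.2 0; 0.6 0.34 0 0 0 0.5 0; 0.8 0.45 0 0 0 0.7 0; 0.8 0.45 0 0 0 1 0; 0.8 0.45 0 0 0 1 0; 0.8 0.45 0 0 0 1 0",
)

```text
time_s: 9.4
eef_pos: [610.9, 115.7, 267.9]
ee_rot: [-0.001, 0.821, 0.571, -0.0]
force: [-0.1, -0.8, -1.8]
grip_width: 0.143
```

```bash
python3 s.py 610 119.6 230 67.5
```

```text
t 9.40 pos [610.9 115.7 267.9] yaw 69.6 tilt [-0.002  0.002] F [-0.1 -0.8 -1.8] T [0.05 0.   0.03] grip 0.143 q6 0.35
shift [ 0.028 -0.018  0.316] turn [-0.005 -0.002  0.075]
```

Request:
drive_tool(
  series="0.028 -0.018 0.1 0 0 0.08 0; 0.028 -0.018 0.2 0 0 0.08 0; 0.028 -0.018 0.3 0 0 0.08 0; 0.028 -0.018 0.32 0 0 0.08 0; 0.028 -0.018 0.32 0 0 0.08 0; 0.028 -0.018 0.32 0 0 0.08 0",
)

```text
time_s: 10.0
eef_pos: [610.2, 119.5, 230.0]
ee_rot: [-0.001, 0.832, 0.555, 0.0]
force: [-0.2, -0.3, -0.8]
grip_width: 0.139
```

```bash
python3 s.py 610 119.6 210 67.5
python3 - <<'E'
from rig import eyes
from h import *
p=eyes.capture("scene")
r=(260,190,370,300)
f=p["frame"].copy()
big=cv2.resize(f[r[1]:r[3],r[0]:r[2],::-1],None,fx=5,fy=5,interpolation=cv2.INTER_CUBIC)
def draw(P,c):
    q=((project(p,P)-np.array(r[:2])+.5)*5).astype(np.int32); cv2.polylines(big,[q],True,c,1)
from rig import telemetry
e=telemetry.sense()["eef_pos"]; w=[e[0],e[1],e[2]+6.5]
draw(ring(w,34,-14),(255,0,0));draw(ring(w,34,-24),(255,0,0));draw(ring(w,17.5,-43),(255,255,0))
draw(ring([610,119.6,181.7],32.5,0),(0,255,0))
cv2.imwrite("pics/v6.png",big)
m=hue(p["frame"],r,18,36,100,40);print(m.sum())
E
```

```text
t 10.00 pos [610.2 119.5 230. ] yaw 67.4 tilt [-0.001  0.002] F [-0.2 -0.3 -0.8] T [-0.02 -0.01 -0.03] grip 0.139 q6 0.40
shift [-0.    -0.001  0.167] turn [-0.004 -0.003 -0.004]
1190.0
```

View pics/v6.png

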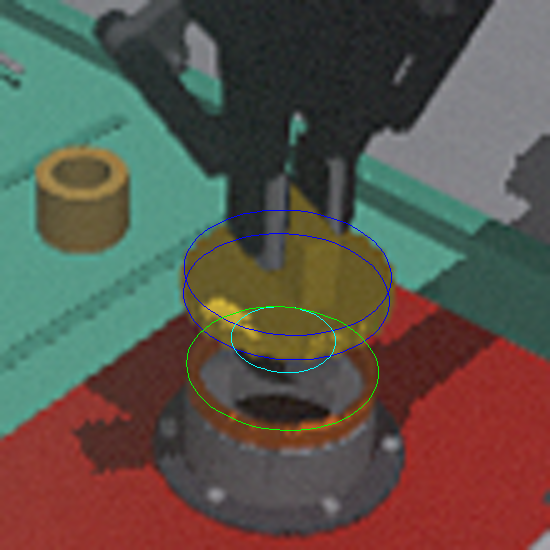

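The projected cap outline (blue) and mouth outline (green) match the picture, so the cap is centred over the neck. Lower with force feedback.

Request:
drive_tool(
  series="0 0 0.04 0 0 0 0; 0 0 0.08 0 0 0 0; 0 0 0.12 0 0 0 0; 0 0 0.14 0 0 0 0; 0 0 0.16 0 0 0 0; 0 0 0.16 0 0 0 0; 0 0 0.16 0 0 0 0",
)

```text
time_s: 10.75
eef_pos: [610.2, 119.6, 211.0]
ee_rot: [-0.001, 0.832, 0.555, 0.0]
force: [-0.2, 0.9, -0.7]
grip_width: 0.144
```

```bash
python3 s.py 610 119.6 200 67.5
```

```text
t 10.75 pos [610.2 119.6 211. ] yaw 67.4 tilt [-0.001  0.002] F [-0.2  0.9 -0.7] T [ 0.   -0.01 -0.01] grip 0.144 q6 0.40
shift [-0.001 -0.002  0.092] turn [-0.003 -0.003 -0.004]
```

Now step down in short steps past the tongue level (TCP around 208).

Request:
drive_tool(
  series="0 0 0.02 0 0 0 0; 0 0 0.03 0 0 0 0; 0 0 0.04 0 0 0 0; 0 0 0.04 0 0 0 0",
)

```text
time_s: 11.15
eef_pos: [610.2, 119.6, 206.0]
ee_rot: [-0.001, 0.832, 0.555, 0.0]
force: [-0.0, -1.0, -0.4]
grip_width: 0.143
```

Request:
drive_tool(
  series="0 0 0.015 0 0 0 0; 0 0 0.025 0 0 0 0; 0 0 0.025 0 0 0 0; 0 0 0.025 0 0 0 0",
)

```text
time_s: 11.55
eef_pos: [610.2, 119.6, 203.0]
ee_rot: [-0.001, 0.832, 0.555, 0.0]
force: [0.5, -0.2, -1.8]
grip_width: 0.139
```

```bash
python3 s.py 610 119.6 199 67.5
```

```text
t 11.55 pos [610.2 119.6 203. ] yaw 67.4 tilt [-0.001  0.002] F [ 0.5 -0.2 -1.8] T [-0.08  0.07  0.05] grip 0.139 q6 0.40
shift [-0.001 -0.001  0.033] turn [-0.004 -0.003 -0.005]
```

No contact 5 mm below the expected tongue level, so the lugs appear to be in the slots. Continue to the seal and watch the force.

Request:
drive_tool(
  series="0 0 0.015 0 0 0 0; 0 0 0.025 0 0 0 0; 0 0 0.033 0 0 0 0; 0 0 0.033 0 0 0 0",
)

```text
time_s: 11.95
eef_pos: [610.2, 119.7, 199.3]
ee_rot: [-0.001, 0.832, 0.555, 0.0]
force: [-0.2, -0.2, 1.8]
grip_width: 0.144
```

Request:
drive_tool(
  series="0 0 0.01 0 0 0 0; 0 0 0.017 0 0 0 0; 0 0 0.017 0 0 0 0; 0 0 0.017 0 0 0 0",
)

```text
time_s: 12.35
eef_pos: [610.2, 119.7, 197.5]
ee_rot: [-0.001, 0.832, 0.555, 0.0]
force: [-1.4, 0.1, 3.9]
grip_width: 0.143
```

```bash
python3 s.py 610 119.6 195 67.5
```

```text
t 12.35 pos [610.2 119.7 197.5] yaw 67.4 tilt [-0.     0.002] F [-1.4  0.1  3.9] T [-0.15  0.32 -0.02] grip 0.143 q6 0.40
shift [-0.002 -0.002  0.021] turn [-0.002 -0.003 -0.005]
```

Contact came at about TCP 199.4, and the seal spring behaves as specified. Press to about 4.5 mm, then try the turn.

Request:
drive_tool(
  series="0 0 0.01 0 0 0 0; 0 0 0.022 0 0 0 0; 0 0 0.022 0 0 0 0; 0 0 0.022 0 0 0 0",
)

```text
time_s: 12.75
eef_pos: [610.3, 119.7, 195.2]
ee_rot: [-0.001, 0.832, 0.555, 0.001]
force: [-2.4, 0.9, 6.3]
grip_width: 0.145
```

Request:
drive_tool(
  series="0 0 0 0 0 0.1 0; 0 0 0 0 0 0.2 0; 0 0 0 0 0 0.3 0; 0 0 0 0 0 0.4 0; 0 0 0 0 0 0.4 0",
)

```text
time_s: 13.25
eef_pos: [610.7, 119.5, 195.7]
ee_rot: [-0.0, 0.884, 0.468, 0.001]
force: [-1.0, -0.3, 6.2]
grip_width: 0.141
```

```bash
python3 s.py 610 119.6 194 -22
```

```text
t 13.25 pos [610.7 119.5 195.7] yaw 55.8 tilt [0.001 0.001] F [-1.  -0.3  6.2] T [-0.25  0.26 -0.03] grip 0.141 q6 0.60
shift [-0.002 -0.005  0.014] turn [-2.000e-03 -4.000e-03  2.717e+00]
```

Request:
drive_tool(
  series="0 0 0.006 0 0 0.1 0; 0 0 0.008 0 0 0.2 0; 0 0 0.01 0 0 0.3 0; 0 0 0.01 0 0 0.4 0; 0 0 0.01 0 0 0.5 0; 0 0 0.01 0 0 0.6 0; 0 0 0.01 0 0 0.6 0",
)

```text
time_s: 13.95
eef_pos: [610.6, 119.5, 194.9]
ee_rot: [-0.0, 0.944, 0.33, 0.001]
force: [-2.5, 0.1, 7.1]
grip_width: 0.141
```

```bash
python3 s.py 610 119.6 194 -22
```

```text
t 13.95 pos [610.6 119.5 194.9] yaw 38.6 tilt [0.001 0.001] F [-2.5  0.1  7.1] T [-0.17  0.72 -0.1 ] grip 0.141 q6 0.90
shift [-0.003 -0.003  0.007] turn [-2.000e-03 -3.000e-03  2.115e+00]
```

Request:
drive_tool(
  series="0 0 0.004 0 0 0.1 0; 0 0 0.004 0 0 0.2 0; 0 0 0.006 0 0 0.35 0; 0 0 0.006 0 0 0.5 0; 0 0 0.006 0 0 0.65 0; 0 0 0.006 0 0 0.8 0; 0 0 0.006 0 0 0.9 0; 0 0 0.006 0 0 0.9 0",
)

```text
time_s: 14.75
eef_pos: [610.5, 119.7, 194.3]
ee_rot: [-0.001, 0.994, 0.111, 0.001]
force: [-0.8, 2.0, 4.5]
grip_width: 0.14
```

```bash
python3 s.py 610 119.6 193 -20
```

```text
t 14.75 pos [610.5 119.7 194.3] yaw 12.8 tilt [0.002 0.002] F [-0.8  2.   4.5] T [ 0.07  0.57 -0.05] grip 0.140 q6 1.35
shift [-0.005 -0.     0.011] turn [-0.004 -0.003  1.143]
```

The upward force falls as the cap goes lower, so the ramp is carrying it and the lugs are under the tongues. On to the stop.

Request:
drive_tool(
  series="0 0 0.004 0 0 0.1 0; 0 0 0.004 0 0 0.2 0; 0 0 0.006 0 0 0.35 0; 0 0 0.006 0 0 0.5 0; 0 0 0.008 0 0 0.65 0; 0 0 0.008 0 0 0.8 0; 0 0 0.008 0 0 0.9 0; 0 0 0.008 0 0 0.9 0",
)

```text
time_s: 15.55
eef_pos: [610.6, 119.8, 193.4]
ee_rot: [-0.001, 0.994, -0.113, 0.001]
force: [-1.2, 1.4, 4.5]
grip_width: 0.145
```

```bash
python3 s.py 610 119.6 193 -20
```

```text
t 15.55 pos [610.6 119.8 193.4] yaw -13.0 tilt [0.002 0.002] F [-1.2  1.4  4.5] T [ 0.22  0.46 -0.04] grip 0.145 q6 1.80
shift [-0.004  0.003  0.003] turn [-0.005 -0.002  0.243]
```

Request:
drive_tool(
  series="0 0 0.002 0 0 0.1 0; 0 0 0.002 0 0 0.15 0; 0 0 0.002 0 0 0.2 0; 0 0 0.002 0 0 0.25 0; 0 0 0.002 0 0 0.25 0",
)

```text
time_s: 16.05
eef_pos: [610.4, 119.8, 193.2]
ee_rot: [-0.001, 0.985, -0.175, 0.0]
force: [-1.9, -0.3, 5.9]
grip_width: 0.142
```

```bash
python3 s.py 610 119.6 193 -24
```

```text
t 16.05 pos [610.4 119.8 193.2] yaw -20.1 tilt [0.001 0.002] F [-1.9 -0.3  5.9] T [0.07 0.71 0.13] grip 0.142 q6 1.93
shift [-0.003  0.003  0.002] turn [-0.005 -0.001  0.136]
```

Torque about z just begins to rise (0.13). Creep on until it's a firm stop.

Request:
drive_tool(
  series="0 0 0 0 0 0.04 0; 0 0 0 0 0 0.08 0; 0 0 0 0 0 0.1 0; 0 0 0 0 0 0.1 0",
)

```text
time_s: 16.45
eef_pos: [610.2, 119.4, 193.2]
ee_rot: [-0.001, 0.98, -0.198, 0.0]
force: [-2.9, -2.2, 5.9]
grip_width: 0.144
```

```bash
python3 s.py
```

```text
t 16.45 pos [610.2 119.4 193.2] yaw -22.9 tilt [0.    0.001] F [-2.9 -2.2  5.9] T [-0.29  0.82  0.71] grip 0.144 q6 1.97
```

Request:
drive_tool(
  series="0 0 0 0 0 0.04 0; 0 0 0 0 0 0.08 0; 0 0 0 0 0 0.1 0; 0 0 0 0 0 0.1 0",
)

```text
time_s: 16.85
eef_pos: [610.2, 119.4, 193.2]
ee_rot: [-0.0, 0.975, -0.222, 0.0]
force: [-0.3, -0.8, 3.6]
grip_width: 0.144
```

```bash
python3 s.py
```

```text
t 16.85 pos [610.2 119.4 193.2] yaw -25.7 tilt [0.001 0.001] F [-0.3 -0.8  3.6] T [-0.17  0.46  1.65] grip 0.144 q6 2.02
```

The torque rises steeply to 1.65 N m with TCP z at 193, against a predicted locked height of 193, so the cap is at its stop. Release and rise.

Request:
drive_tool(
  series="0 0 0 0 0 0 0.3; 0 0 0 0 0 0 0.5; 0 0 0 0 0 0 0.5; 0 0 0 0 0 0 0.5; 0 0 0 0 0 0 0.5; 0 0 -0.2 0 0 0 0.5; 0 0 -0.5 0 0 0 0.5; 0 0 -0.9 0 0 0 0.5; 0 0 -1 0 0 0 0.5; 0 0 -1 0 0 0 0.5",
)

```text
time_s: 17.85
eef_pos: [610.7, 119.4, 315.2]
ee_rot: [-0.001, 0.975, -0.223, 0.002]
force: [-0.0, -0.0, 0.0]
grip_width: 0.499
```

Request:
drive_tool(
  series="-0.4 0 0 0 0 0 0.5; -0.8 0 0 0 0 0 0.5; -1 0 0 0 0 0 0.5; -1 0 0 0 0 0 0.5; -1 0 0 0 0 0 0.5",
)

```text
time_s: 18.35
eef_pos: [502.3, 171.4, 313.5]
ee_rot: [-0.001, 0.975, -0.222, 0.001]
force: [-0.8, -0.2, -0.8]
grip_width: 0.498
```

Request:
drive_tool(
  series="-0.4 0.4 0 0 0 0 0.5; -0.8 0.8 0 0 0 0 0.5; -1 1 0 0 0 0 0.5; -1 1 0 0 0 0 0.5; -1 1 0 0 0 0 0.5",
)

```text
time_s: 18.85
eef_pos: [341.3, 114.5, 312.8]
ee_rot: [-0.001, 0.975, -0.223, 0.002]
force: [0.9, 0.8, -0.0]
grip_width: 0.499
```

```bash
python3 s.py
python3 - <<'E'
from rig import eyes
from h import *
ps=[eyes.capture("scene"),eyes.capture("top")]
rs=[(285,215,350,290),(172,148,228,202)]
ms=[hue(p["frame"],r,18,36,100,40) for p,r in zip(ps,rs)];print([m.sum() for m in ms])
f=lambda x:sum(np.abs(capmask(p,x,r)-m).sum() for p,r,m in zip(ps,rs,ms))
for y in (-.6,-.5,-.42,-.35,-.28,-.2):
    q=fit(lambda v:f([*v,y]),[610,119.6,200],[3,3,3]);print(y,np.round(q.x,1),round(q.fun,1))
cv2.imwrite("pics/v7.png",np.hstack([cv2.resize(p["frame"][r[1]:r[3],r[0]:r[2],::-1],(400,460),interpolation=cv2.INTER_CUBIC) for p,r in zip(ps,rs)]))
cv2.imwrite("pics/v8.png",ps[1]["frame"][:,:,::-1])
E
```

```text
t 18.85 pos [341.3 114.5 312.8] yaw -25.8 tilt [0.003 0.   ] F [ 0.9  0.8 -0. ] T [ 0.02  0.   -0.03] grip 0.499 q6 2.02
[np.float64(1106.0), np.float64(532.0)]
-0.6 [609.9 118.8 199. ] 121.6
-0.5 [609.8 118.9 198.5] 112.3
-0.42 [610.2 119.  198.4] 107.8
-0.35 [610.2 118.9 198.4] 104.3
-0.28 [610.1 118.8 198.7] 104.6
-0.2 [609.9 118.8 198.8] 109.0
```

View pics/v7.png

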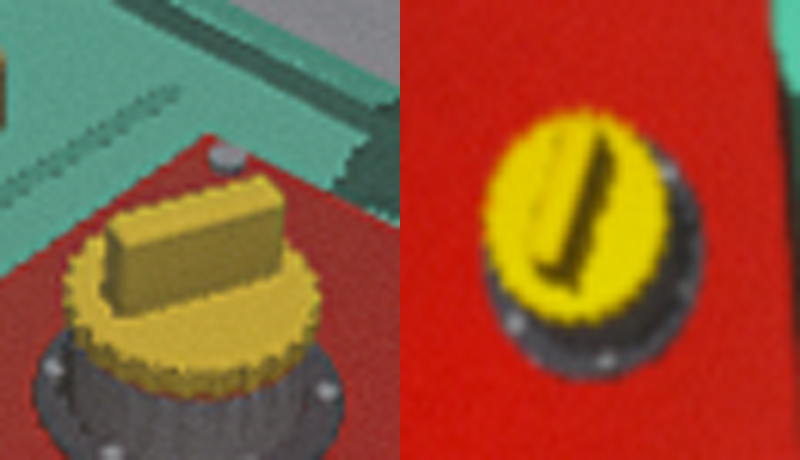

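View pics/v8.png

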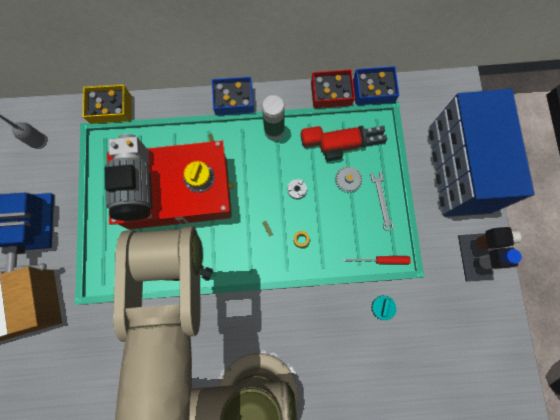

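The cap sits level on the neck. The fitted wing height is 198.6, against 199.7 for locked and 205.7 if it had sprung up. The fitted yaw is about -18°, against about -20° expected at the stop. The other parts are at their original pixels and the arm is clear, so I hand in.

```bash
python3 -c "
from rig import ctrl
print(ctrl.finish_job())"
```

```text
the job is handed in; nothing more can be done
None
```

The yellow cap is locked on the filler neck, and I handed the job in at about 19 s of robot time. I read the slot angle from the top view (about 67.5°) and lowered the cap there; the lugs dropped in without any search. I pressed the seal about 4 mm, turned clockwise until the torque rose to 1.65 N m, then released and moved clear.

Final checks:
- **Height:** the fitted wing height after release is 198.6 mm. Locked should be about 199.7 and sprung up about 205.7, so it agrees within the roughly 2 mm calibration.
- **Angle:** the fitted wing angle is about -18°, against about -20° expected at the stop. The tool itself read -25.7° when I stopped turning, about 5–8° past that, which I put down to give in the grip.
- **Surroundings:** the other parts and the turquoise look-alike appear unmoved in the top view, judged by eye. During the moves, the wrist forces I read stayed under about 8 N.

No check failed.

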